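# Lock the sliding stop on its spring button

## Robot

A 6-joint arm with a two-finger parallel gripper is mounted at the origin on the work surface; the furniture and walls round the work are solid. World frame = base frame: x ahead of the robot, y to its left, z up, the work surface at z = 0. Lengths are in m, angles in degrees, forces in N, time in s.
With the tool pointing down it reaches from about 0.25 to 0.8 m from the base axis. Payload 3.9 kg.
Tool frame: the origin (TCP) lies midway between the tips of the shut fingers; the grasp point (between the pads) lies 19 mm behind it; z points along the fingers, y is the direction in which the jaws open and shut (so a half turn about z gives the same grasp; the last joint's range is limited). The gripper opens to 85 mm and grips with 20 to 120 N. Pads are 22 mm wide; open, the fingers measure 114 mm over their backs; the gripper's body (76 mm by 85 mm) begins 54 mm behind the grasp point. The pads swing forward as they close: fully open they stand 13 mm farther back than shut.
Start: joints at [-73.281, 14.897, -7.913, 67.191, 0, 90], TCP at [0.151, -0.503, 0.231] pointing down, gripper open.
Joint ranges: [-159.42, 159.42], [-47.68, 98.78], [-73.54, 78.23], [-108.79, 121.32], [-90, 84.71], [-180, 180]. Speed limits (degrees/s): [147.25, 147.25, 180, 180, 180, 180].

## Interface

Orientations are given as [roll, pitch, yaw] about the fixed x, y, z axes, in that order (R = Rz(yaw) Ry(pitch) Rx(roll)).
In Python, from rig import r gives the robot as it stands. The module is installed in compiled form; this text tells all that it offers.
- The arm moves only by the shell command python3 -m handwheel 'ROWS' [FORCE]. ROWS is a JSON object of lists of equal length, an entry for each row: "slide": the shift along the world's x, y, z normalised to -1 to 1, where 1 is 0.025 m, a list of three; "twist": the turn, a rotation vector about the world's x, y, z normalised to -1 to 1, where 1 is 0.5 rad, a list of three; "grip": the opening in per cent of the stroke, from 0 (shut) to 100 (fully open). In form: {"slide": [[dx, dy, dz], ...], "twist": [[ax, ay, az], ...], "grip": [grip, ...]}. A call has 1 to 20 rows; each row shifts and turns the commanded pose from where the row before left it; what a row does not reach is not made up. A row lasts 1/8 s, in which the tool goes at most 62.5 mm and 10.7 degrees, less where a joint would pass 70% of its speed; a pose out of reach is approached as far as the arm can. A call with a number of a shift or a turn outside -1 to 1 is refused whole. A call with a gripper value outside its range is refused whole. The fingers move at their own pace and stop on an object; FORCE is the grip in N (left out, the last holds). Time passes only in rows, so rows that do not move let the fingers close. It gives the time, the measured TCP pose, the force and the opening at its end, in the units of the state.
- r.state(): the state, without advancing time (a new reading comes with each control period).
- r.read_camera(name): name is "scene" or "top" or "wrist"; returns (picture, depth): 384x512x3 uint8, red, green, blue; 384x512 float32, m along the optical axis (not along the pixel's ray), 0 where there is no reading.
- r.camera_info(name): a dict with "camera_matrix" (3x3 intrinsics, pixels), "origin" and "attitude" of the camera in the world; the wrist camera has in their place "tool_from_camera" (4x4, takes a point from camera to tool coordinates, whose origin is the TCP and whose axes are the flange's). Camera axes: x right, y up, looking along -z (the intrinsics and any distortion apply to the point x, -y, -z); pixel columns grow to the right and rows downward; lengths in m; the calibration is good to about 2 mm. A picture is of the moment at which its call begins: read the wrist's pose just before it. camera_info takes no time and is no camera call.
- r.job_done(): hands the job in, once; it reports no verdict.
The state is a dict: "time": time; "qpos": joint angles; "joint_vel": joint speeds; "effort": joint torques, N m; "position": TCP position; "tcp_rot": TCP orientation; "ft_force": force on the tool from outside, world axes, zero at the start; "moment": the same for the moment, N m; "width": opening from 0.0 (shut) to 1.0 (fully open).
Only numpy, scipy, OpenCV 4.12 (cv2) and the standard library are available. Lean on these libraries where they do the work, as an engineer would, in place of code of your own. Each camera call takes 0.05 s, during which the arm holds its last target.

## Task

Lock the sliding stop on the bench rail: slide the square aluminium sleeve along the bar up to the spring button, press the button down flush while you carry the sleeve over it, and push gently on until the button pops up through the hole in the sleeve. Do not ram the sleeve against the button or lean hard on the button or the bar. Leave the sleeve locked and let go of it, and leave the tile, gouge, whetstone and eraser where they lie.

Things in the scene. Friction and masses are not known exactly. Their poses are not given: they have to be found in the camera images.
- rail: bench rail, fixed: pale wooden board 80 x 300 x 14 mm with a wooden block at each end (inner faces 120 mm either side of the middle, tops at z = 66 mm) carrying a square steel bar 24 x 24 mm along the whole length. Origin: middle of the board's underside; y runs along the bar, z up; the bar's top face is at z = 70 mm.
- sleeve: the sliding stop: loose square aluminium tube threaded on the bar with 1 mm play, 60 mm long, 34 mm wide, about 0.16 kg, a fence plate on its -x side. Origin: centre of its roof's underside, which rests on the bar's top; its y is the rail's y. Roof 5 mm thick, with a 15 mm round hole in its middle. It starts 45 to 80 mm on the -y side of the rail's middle; it has to go to +y.
- sleeve_end (a point): middle of the sleeve's leading (+y) end face, at the level of the bar's top, 30 mm from the sleeve's origin. At both ends a collar, 6 mm thick, 40 mm wide and flush with the end face, rises to 16 mm above the bar's top: either end can be pushed. Riding onto the pressed button takes up to 15 N; with the button under the roof the sleeve drags with 4 to 10 N.
- button (a joint): how far the button is pressed in, m: 0 out, 0.009 flush with the bar's top, 0.0095 its stop. Round, 12 mm across, 9 mm proud: lower 6 mm upright (stops the sleeve), upper 3 mm tapered to 5 mm; pressed 7 mm or more, the sleeve's end rides over it. Spring 2 N out, 5.6 N flush. Its centre lies 39 to 51 mm on the +y side of the rail's middle (varies, unmeasured: feel or look).
- tile: a bystander: flat carving tile with a red wash, 70 x 96 x 8 mm, in front of the rail
- gouge: a bystander: wooden-handled gouge 135 mm long, in front of the rail
- stone: a bystander: whetstone 40 x 110 x 17 mm, behind the rail
- eraser: a bystander: eraser 23 x 44 x 12 mm, in front of the rail
Not all that is in view belongs to the job. Leave any green look-alike of the sleeve alone.

How it is judged (in metres and radians):
On the way, in this order (a step that is already met when the one before it is completed fails the run):
1. the button is pressed in by at least 7 mm, with the sleeve still on the -y side of it (value of joint button above 0.0065 m and y of sleeve in the frame of rail below 0.02 m), for 0.1 s.
2. the sleeve's roof is over the button and holds it down (value of joint button above 0.006 m and y of sleeve in the frame of rail above 0.025 m), for 0.05 s.
At the end, for the whole second after the job is handed in: the button has popped out through the sleeve's hole (pressed in by less than 2 mm, with the sleeve's centre 30 to 60 mm on the +y side of the rail's middle, where only the hole lets it out), and the sleeve lies still and level on the bar (value of joint button below 0.002 m and y of sleeve in the frame of rail between 0.03 and 0.06 m and linear speed of sleeve below 0.01 m/s and angle between sleeve's own z axis and vertical below 0.1 rad); the robot touches nothing.
It fails at once if the sleeve is rammed against the button (over 25 N) (contact force between sleeve and button above 25 N).
It fails at once if the fingers lean on the button with over 20 N (contact force between the fingers and button above 20 N).
It fails at once if the robot leans on the rail with over 30 N (contact force between any of the fingers, the arm and rail above 30 N).
It fails at once if the tile, gouge, whetstone or eraser is moved by over 15 mm (distance of any of tile, gouge, stone, eraser from where it was at the start of the episode above 0.015 m).
It also fails if it takes over 51 s, if anything falls off the work surface, if the arm or the gripper's body presses on something with over 40 N, if the wrist force passes 120 N, or if a joint passes its speed limit or range.

## Working session

There is one attempt and no reset: what is moved stays moved. The work goes in short steps, Python scripts to look and compute and a shell command to move; the robot and the scene stay as the last step left them, time stands still between calls to the robot, and variables do not carry over. Pictures are saved under pics/ and viewed, and the job is handed in when it is done.

```bash
mkdir -p pics
cat > h.py <<'E'
import numpy as np,cv2
from rig import r
def snap(n,f):
    p,d=r.read_camera(n); cv2.imwrite(f'pics/{f}.png',p[:,:,::-1]); np.savez(f'pics/{f}.npz',p=p,d=d); return p,d
E
python3 - <<'E'
from h import *
print(r.state())
for n in("scene","top"):
    snap(n,n+"0")
for n in("scene","top","wrist"): print(n,r.camera_info(n))
E
```

```text
{'time': 0.0, 'qpos': array([-7.32811843e+01,  1.49372931e+01, -7.98723099e+00,  6.71912504e+01,
        1.12740270e-03,  8.99992226e+01]), 'joint_vel': array([ 0.00694887, -0.03673108,  0.02394818, -0.07173389,  0.05924649,
       -0.04614323]), 'effort': array([ 1.17277941e-03, -4.05678821e+01,  2.53922296e+01,  1.88823184e-02,
       -2.42302877e-05, -6.33698747e-06]), 'position': array([ 0.15083342, -0.50213285,  0.23044093]), 'tcp_rot': array([-1.79884225e+02, -1.12897118e-03,  1.67195907e+01]), 'ft_force': array([ 0.27325442,  0.4449314 , -0.11170216]), 'moment': array([0.0253721 , 0.01195205, 0.02143505]), 'width': 1.002212144703088}
scene {'camera_matrix': array([[477.80632104,   0.        , 251.23154751],
       [  0.        , 477.80632104, 184.86437842],
       [  0.        ,   0.        ,   1.        ]]), 'origin': array([ 0.21727925, -0.57276818,  0.64509773]), 'attitude': array([ 45.05454915,  -0.49520697, -27.60494509])}
top {'camera_matrix': array([[394.14937672,   0.        , 255.88694636],
       [  0.        , 394.14937672, 188.46202856],
       [  0.        ,   0.        ,   1.        ]]), 'origin': array([ 0.33761847, -0.05462551,  0.89717882]), 'attitude': array([  9.66133233,   0.763678  , -89.97564555])}
wrist {'camera_matrix': array([[299.34006251,   0.        , 252.59845892],
       [  0.        , 299.34006251, 193.65715347],
       [  0.        ,   0.        ,   1.        ]]), 'tool_from_camera': array([[-2.40825316e-04,  9.62615060e-01,  2.70873011e-01,
         6.77181389e-02],
       [ 9.99999878e-01,  3.48664632e-04, -3.49996257e-04,
         4.06343160e-04],
       [-4.31355506e-04,  2.70872893e-01, -9.62615027e-01,
        -1.42992500e-01],
       [ 0.00000000e+00,  0.00000000e+00,  0.00000000e+00,
         1.00000000e+00]])}
```

View pics/scene0.png

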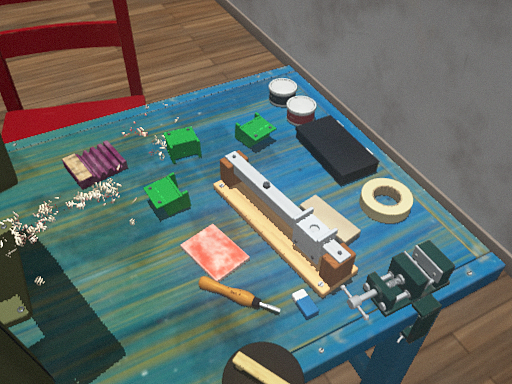

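View pics/top0.png

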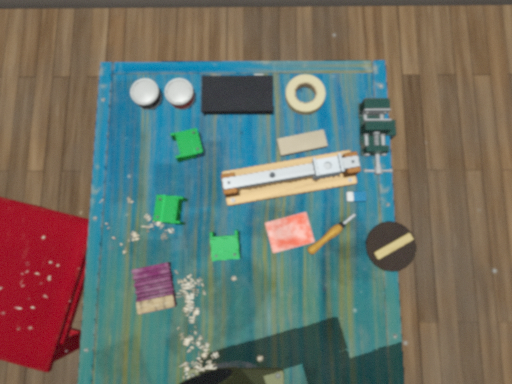

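```bash
cat >> h.py <<'E'
from scipy.spatial.transform import Rotation as Ro
def ray(n,uv,z,T=None):
    i=r.camera_info(n);K=i["camera_matrix"]
    if n=="wrist": M=T@i["tool_from_camera"];o=M[:3,3];R=M[:3,:3]
    else: o=i["origin"];R=Ro.from_euler('xyz',i["attitude"],degrees=True).as_matrix()
    uv=np.atleast_2d(uv).astype(float)
    c=np.c_[(uv-K[:2,2])/[K[0,0],K[1,1]],np.ones(len(uv))]*[1,-1,-1]
    w=c@R.T
    return o+w*((z-o[2])/w[:,2])[:,None]
def toolT(s):
    T=np.eye(4);T[:3,:3]=Ro.from_euler('xyz',s["tcp_rot"],degrees=True).as_matrix();T[:3,3]=s["position"];return T
def zoom(f,x0,y0,x1,y1,k):
    a=cv2.imread(f'pics/{f}.png')[y0:y1,x0:x1];cv2.imwrite(f'pics/{f}z.png',cv2.resize(a,None,fx=k,fy=k,interpolation=cv2.INTER_CUBIC))
E
python3 - <<'E'
from h import *
zoom("top0",210,130,370,230,5);zoom("scene0",200,140,370,300,4)
E
```

```text
(no output)
```

View pics/top0z.png

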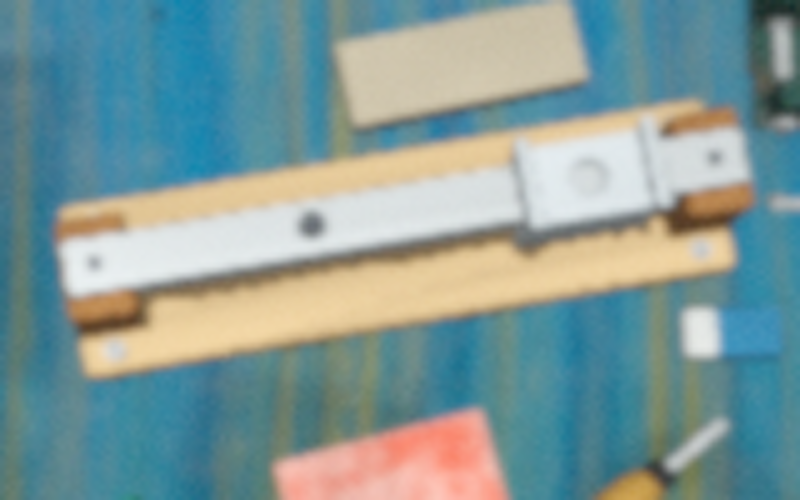

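View pics/scene0z.png

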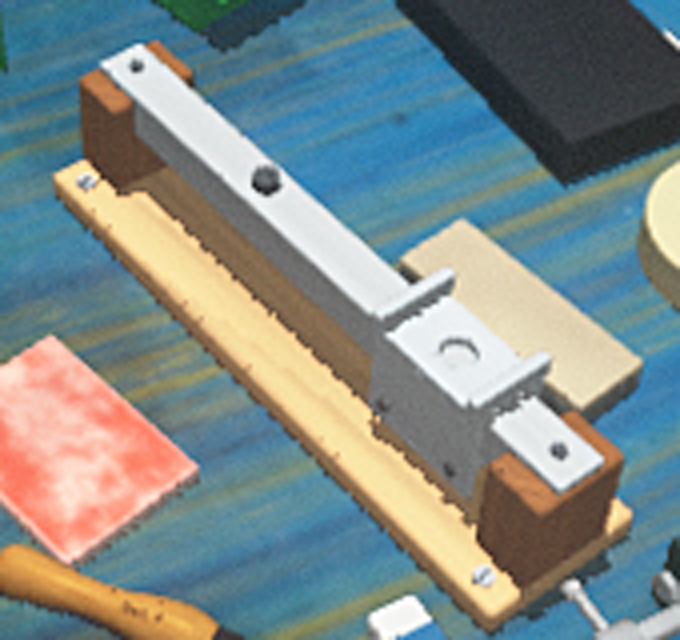

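Run:
```python
from h import *
u=lambda a:(np.array(a)+.5)/5-.5+[210,130]
a=ray("top",u([95,262]),.07)[0];b=ray("top",u([714,157]),.07)[0]
bu=ray("top",u([312,223]),.078)[0];ho=ray("top",u([590,176]),.075)[0]
us=lambda a:(np.array(a)+.5)/4-.5+[200,140]
a2=ray("scene",us([136,66]),.07)[0];b2=ray("scene",us([560,452]),.07)[0]
bu2=ray("scene",us([266,176]),.078)[0];ho2=ray("scene",us([461,351]),.075)[0]
for (A,B,C,D) in((a,b,bu,ho),(a2,b2,bu2,ho2)):
    m=(A+B)/2;d=(A-B)[:2];L=np.hypot(*d);d/=L
    print(A,B,"mid",m,"L",L,"yaw",np.degrees(np.arctan2(-d[0],d[1])))
    for P in(C,D): q=(P-m)[:2];print(P,"along",q@d,"x off",q@[d[1],-d[0]])
```

```text
[0.49255955 0.01478334 0.07      ] [ 0.53788187 -0.25078377  0.07      ] mid [ 0.51522071 -0.11800021  0.07      ] L 0.26940675971992745 yaw 9.684928619232966
[ 0.50769425 -0.07780191  0.078     ] along 0.04089155850398773 x off -0.0006566318876477296
[ 0.52850094 -0.19654159  0.075     ] along -0.07965612633818224 x off -0.00012206576743064366
[0.49444505 0.0154246  0.07      ] [ 0.53987352 -0.25172895  0.07      ] mid [ 0.51715929 -0.11815217  0.07      ] L 0.2709884884216458 yaw 9.65062209794646
[ 0.50862363 -0.08033914  0.078     ] along 0.03870882942944194 x off -0.002075896161468564
[ 0.53101343 -0.19673859  0.075     ] along -0.07979678838409869 x off 0.0004838723045005214
```

```bash
python3 -m handwheel '{"slide":[[0.94,0.76,0],[0.94,0.76,0],[0.94,0.76,0],[0.94,0.76,0],[0.94,0.76,0],[0.94,0.76,0],[0.94,0.76,0],[0.94,0.76,0],[0.94,0.76,-0.2],[0.94,0.76,-0.2],[0.94,0.76,-0.2],[0.94,0.76,-0.2],[0.94,0.76,-0.2],[0.94,0.76,-0.2],[0.94,0.76,-0.2],[0.94,0.76,-0.2],[0,0,0],[0,0,0]],"twist":[[0,0,-0.03],[0,0,-0.03],[0,0,-0.03],[0,0,-0.03],[0,0,-0.03],[0,0,-0.03],[0,0,-0.03],[0,0,-0.036],[0,0,0],[0,0,0],[0,0,0],[0,0,0],[0,0,0],[0,0,0],[0,0,0],[0,0,0],[0,0,0],[0,0,0]],"grip":[100,100,100,100,100,100,100,100,100,100,100,100,100,100,100,100,100,100]}' 20
python3 - <<'E'
from h import *
s=r.state();print(s["position"],s["tcp_rot"],s["qpos"],s["ft_force"]);snap("wrist","w1");snap("scene","s1");np.save("pics/T1.npy",toolT(s))
E
```

```text
time: 2.35
position: [0.5263, -0.1988, 0.1909]
tcp_rot: [-180.0, 0.1, 9.7]
ft_force: [0.1, -0.0, -0.4]
width: 0.997
[ 0.52630538 -0.19883956  0.19094281] [-1.79984063e+02  8.26538281e-02  9.67887605e+00] [-2.06807382e+01  1.97307537e+01 -7.06382656e+00  6.32847942e+01
 -2.80238169e-02  1.49640417e+02] [ 0.1430375  -0.01549769 -0.43658233]
```

View pics/w1.png

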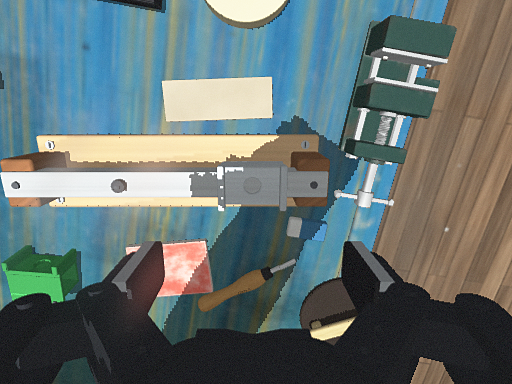

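View pics/s1.png

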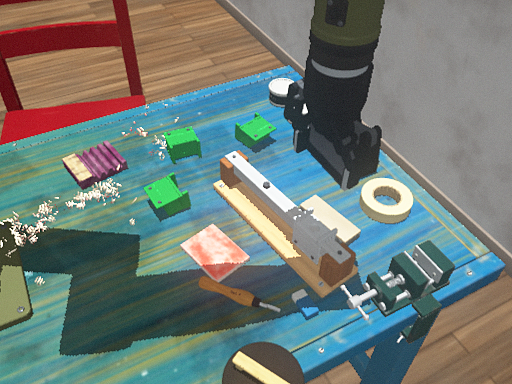

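Run:
```python
from h import *
T=np.load("pics/T1.npy");zoom("w1",0,140,340,230,2)
f=lambda uv,z:ray("wrist",uv,z,T)[0]
A=f([15,184.5],.07);B=f([314,185],.07);m=(A+B)/2;d=(A-B)[:2];L=np.hypot(*d);d/=L
print(m,L,np.degrees(np.arctan2(-d[0],d[1])))
for P in(f([119,184],.079),f([252.5,185],.075),f([218,185],.086),f([287,185],.086)): q=(P-m)[:2];print(P,q@d,q@[d[1],-d[0]])
```

```text
[ 0.51470867 -0.12028188  0.07      ] 0.27151744898367536 9.563092953459948
[ 0.51136874 -0.08316535  0.079     ] 0.037155596404356124 0.002872790103407323
[ 0.52912626 -0.1988573   0.075     ] -0.07987872721394662 0.0011632226792662316
[ 0.52691656 -0.16936769  0.086     ] -0.05043182506689822 0.003883442147703297
[ 0.53679991 -0.22742044  0.086     ] -0.1093197862268828 0.0039849362569009394
```

View pics/w1z.png

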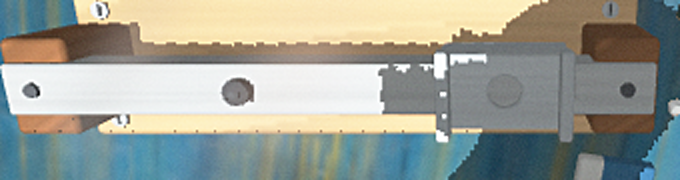

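```bash
python3 -m handwheel '{"slide":[[0.12,0.04,-0.5],[0,0,-0.8],[0,0,-0.8],[0,0,-0.8],[0,0,-0.8],[0,0,-0.6],[0,0,-0.3],[0,0,0],[0,0,0],[0,0,0]],"twist":[[0,0,0],[0,0,0],[0,0,0],[0,0,0],[0,0,0],[0,0,0],[0,0,0],[0,0,0],[0,0,0],[0,0,0]],"grip":[100,100,100,100,100,100,100,100,86,86]}' 20
python3 - <<'E'
from h import *
s=r.state();print(s["position"],s["tcp_rot"],s["ft_force"],s["width"]);snap("wrist","w2");snap("scene","s2");np.save("pics/T2.npy",toolT(s))
zoom("s2",200,140,400,300,4)
E
```

```text
time: 3.7
position: [0.5307, -0.198, 0.077]
tcp_rot: [180.0, -0.1, 9.7]
ft_force: [-0.3, -0.2, 0.1]
width: 0.862
[ 0.53065224 -0.19800122  0.07704615] [ 1.79956736e+02 -7.49130748e-02  9.67386337e+00] [-0.26993632 -0.18228058  0.10968481] 0.8621854984634769
```

View pics/w2.png

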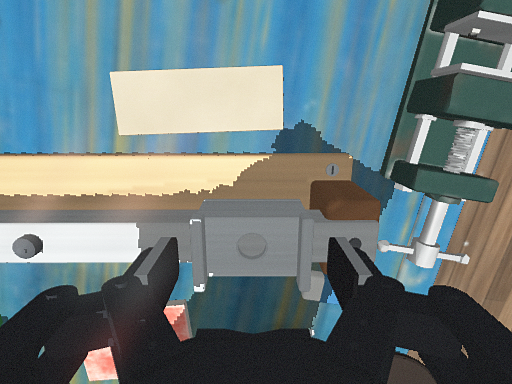

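View pics/s2z.png

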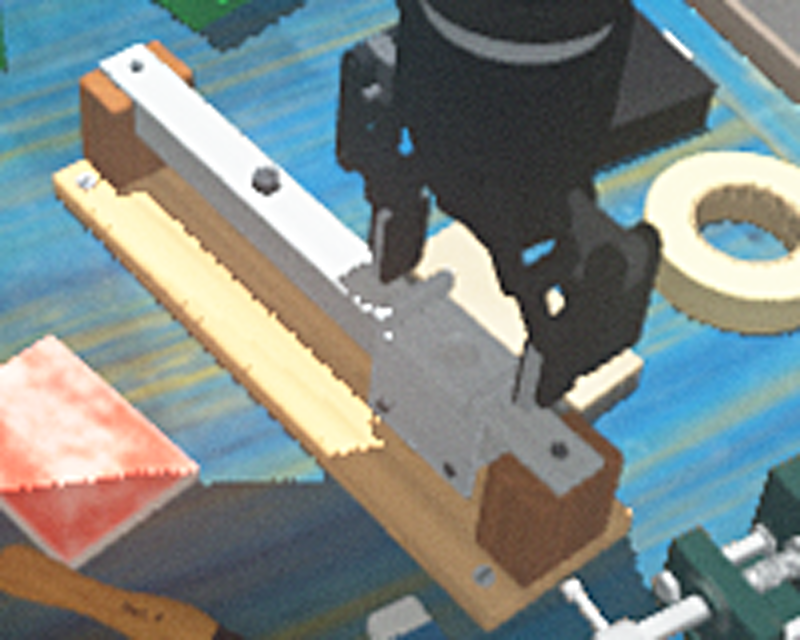

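```bash
python3 -m handwheel '{"slide":[[-0.04,0,-0.12],[0,0,-0.12],[0,0,0],[0,0,0]],"twist":[[0,0,0],[0,0,0],[0,0,0],[0,0,0]],"grip":[80,80,80,80]}' 20
python3 -m handwheel '{"slide":[[0,0,-0.06],[0,0,-0.0],[0,0,0]],"twist":[[0,0,0],[0,0,0],[0,0,0]],"grip":[80,80,80]}' 20
python3 - <<'E'
from h import *
snap("wrist","w3");snap("scene","s3")
zoom("s3",270,180,370,280,6)
E
```

```text
time: 4.3
position: [0.529, -0.1978, 0.0702]
tcp_rot: [-180.0, 0.0, 9.7]
ft_force: [0.4, -0.6, -0.2]
width: 0.801
time: 4.68
position: [0.529, -0.1978, 0.0688]
tcp_rot: [-180.0, 0.0, 9.7]
ft_force: [0.2, -0.6, 0.0]
width: 0.796
```

View pics/w3.png

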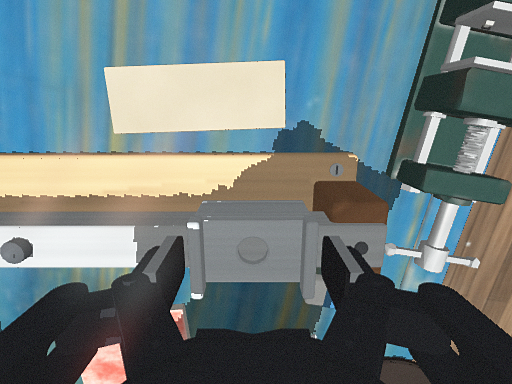

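View pics/s3z.png

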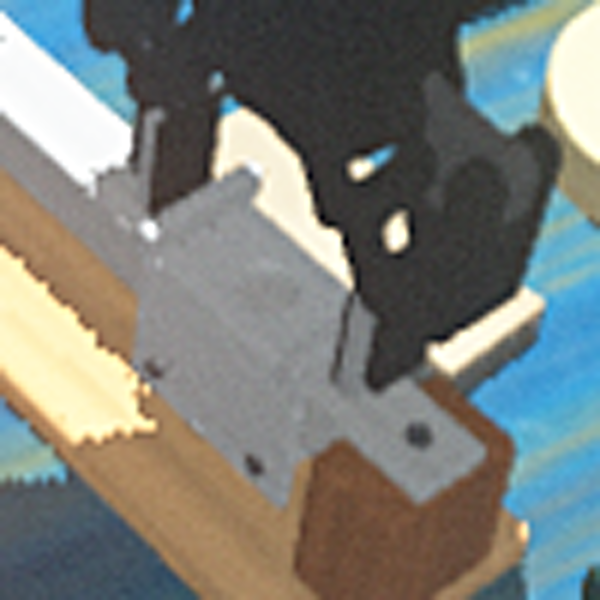

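```bash
python3 -m handwheel '{"slide":[[0,0,0],[0,0,-0.04],[0,0,-0.04],[0,0,0]],"twist":[[0,0,0],[0,0,0],[0,0,0],[0,0,0]],"grip":[73,73,73,73]}' 20
python3 -m handwheel '{"slide":[[0,0,-0.04],[0,0,0]],"twist":[[0,0,0],[0,0,0]],"grip":[73,73]}' 20
python3 -m handwheel '{"slide":[[0,0,-0.04],[0,0,0]],"twist":[[0,0,0],[0,0,0]],"grip":[73,73]}' 20
```

```text
time: 5.28
position: [0.5289, -0.1978, 0.0667]
tcp_rot: [-180.0, 0.0, 9.7]
ft_force: [-0.1, 0.3, -0.4]
width: 0.726
time: 5.52
position: [0.5289, -0.1977, 0.0657]
tcp_rot: [-180.0, 0.0, 9.7]
ft_force: [-1.5, 0.7, -0.3]
width: 0.734
time: 5.78
position: [0.529, -0.1978, 0.0647]
tcp_rot: [-180.0, 0.0, 9.7]
ft_force: [0.1, 0.5, -0.4]
width: 0.73
```

```bash
python3 -m handwheel '{"slide":[[0,0,-0.04],[0,0,0]],"twist":[[0,0,0],[0,0,0]],"grip":[73,73]}' 20
python3 -m handwheel '{"slide":[[0,0,-0.03],[0,0,0]],"twist":[[0,0,0],[0,0,0]],"grip":[73,73]}' 20
python3 - <<'E'
from h import *
snap("scene","s4")
zoom("s4",270,180,370,280,6)
E
```

```text
time: 6.02
position: [0.5291, -0.1978, 0.0644]
tcp_rot: [180.0, -0.0, 9.7]
ft_force: [-1.9, 0.3, 4.9]
width: 0.728
time: 6.28
position: [0.5291, -0.1978, 0.0644]
tcp_rot: [180.0, -0.0, 9.7]
ft_force: [-3.2, 0.8, 10.6]
width: 0.733
```

View pics/s4z.png

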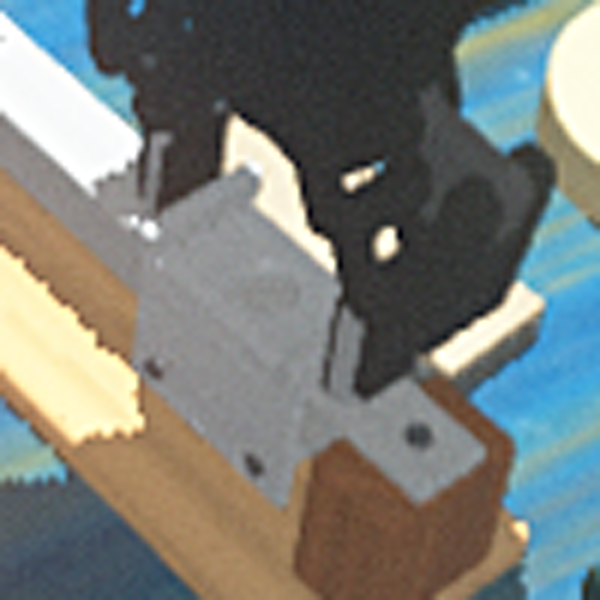

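```bash
python3 -m handwheel '{"slide":[[0,0,0.25],[0,0,0.25],[0,0,0],[-0.036,0.213,0],[-0.036,0.213,0],[-0.073,0.427,0],[-0.073,0.427,0],[-0.073,0.427,0],[-0.073,0.427,0],[-0.036,0.213,0],[-0.036,0.213,0],[0,0,0],[0,0,0]],"twist":[[0,0,0],[0,0,0],[0,0,0],[0,0,0],[0,0,0],[0,0,0],[0,0,0],[0,0,0],[0,0,0],[0,0,0],[0,0,0],[0,0,0],[0,0,0]],"grip":[73,73,73,73,73,73,73,73,73,73,73,73,73]}' 20
python3 - <<'E'
from h import *
s=r.state();print(s["position"],s["tcp_rot"],s["ft_force"],s["width"]);snap("wrist","w5");snap("scene","s5");np.save("pics/T5.npy",toolT(s))
zoom("s5",220,140,350,240,6)
E
```

```text
time: 7.95
position: [0.5175, -0.1332, 0.0751]
tcp_rot: [-179.9, 0.1, 9.7]
ft_force: [0.4, -0.5, 0.1]
width: 0.73
[ 0.51747588 -0.13323024  0.07509364] [-1.79905557e+02  6.03817401e-02  9.67601850e+00] [ 0.3976577  -0.46899176  0.07892496] 0.7302430490721454
```

View pics/w5.png

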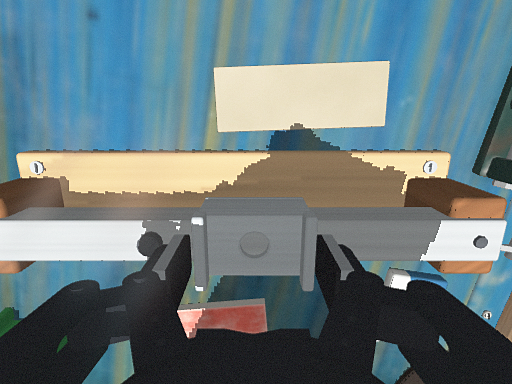

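View pics/s5z.png

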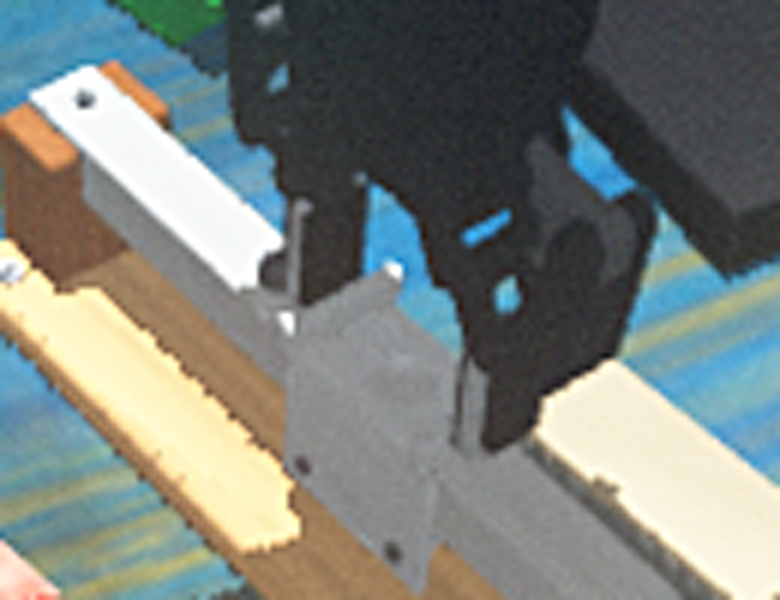

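Run:
```python
from h import *
T=np.load("pics/T5.npy")
f=lambda uv,z:(np.linalg.inv(T)@np.r_[ray("wrist",uv,z,T)[0],1])[:3]*1000
print("button",f([150,239],.079),f([150,243],.076));print("hole",f([254.5,244],.075))
print("ends",f([191.5,240],.086),f([318,240],.086))
zoom("w5",100,180,340,300,3)
```

```text
button [  4.88536595 -51.19551473  -3.82712741] [  1.28195044 -52.52094466  -0.8211394 ]
hole [0.26168561 1.54245481 0.09082284]
ends [  7.53720589 -28.7398691  -10.86695003] [  7.55419939  31.8811724  -10.96689205]
```

View pics/w5z.png

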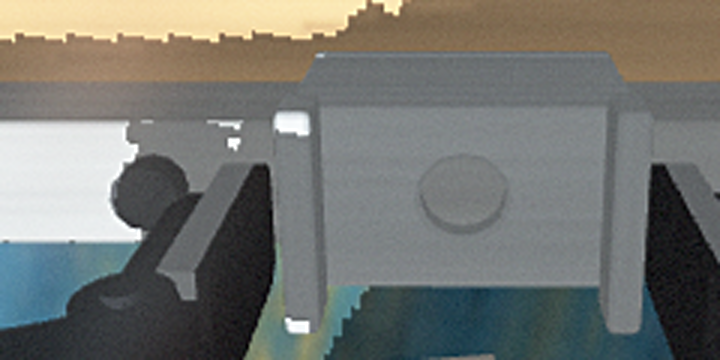

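```bash
python3 -m handwheel '{"slide":[[-0.029,0.171,0],[-0.029,0.171,0],[-0.029,0.171,0],[0,0,0],[0,0,0]],"twist":[[0,0,0],[0,0,0],[0,0,0],[0,0,0],[0,0,0]],"grip":[73,73,73,73,73]}' 20
for i in 1 2; do python3 -m handwheel '{"slide":[[-0.0067,0.0394,0],[0,0,0]],"twist":[[0,0,0],[0,0,0]],"grip":[73,73]}' 20; done
```

```text
time: 8.68
position: [0.516, -0.1208, 0.0756]
tcp_rot: [-180.0, -0.0, 9.7]
ft_force: [-0.1, -0.2, -0.3]
width: 0.73
time: 8.93
position: [0.5159, -0.12, 0.0756]
tcp_rot: [180.0, -0.0, 9.7]
ft_force: [0.5, 0.2, 0.1]
width: 0.73
time: 9.18
position: [0.5157, -0.1192, 0.0756]
tcp_rot: [180.0, -0.0, 9.7]
ft_force: [0.2, -1.1, -0.0]
width: 0.735
```

```bash
python3 -m handwheel '{"slide":[[-0.0067,0.0394,0],[0,0,0]],"twist":[[0,0,0],[0,0,0]],"grip":[73,73]}' 20
python3 -m handwheel '{"slide":[[-0.0034,0.0197,0],[0,0,0]],"twist":[[0,0,0],[0,0,0]],"grip":[73,73]}' 20
python3 -m handwheel '{"slide":[[-0.0034,0.0197,0],[0,0,0]],"twist":[[0,0,0],[0,0,0]],"grip":[73,73]}' 20
```

```text
time: 9.43
position: [0.5155, -0.118, 0.0756]
tcp_rot: [180.0, -0.0, 9.7]
ft_force: [0.0, -1.3, 0.4]
width: 0.73
time: 9.68
position: [0.5154, -0.1175, 0.0756]
tcp_rot: [180.0, -0.0, 9.7]
ft_force: [0.5, -0.5, 0.1]
width: 0.73
time: 9.93
position: [0.5154, -0.1171, 0.0756]
tcp_rot: [180.0, -0.0, 9.7]
ft_force: [0.4, -0.7, 0.3]
width: 0.734
```

```bash
python3 -m handwheel '{"slide":[[-0.0034,0.0197,0],[0,0,0]],"twist":[[0,0,0],[0,0,0]],"grip":[73,73]}' 20
python3 -m handwheel '{"slide":[[-0.0034,0.0197,0],[0,0,0]],"twist":[[0,0,0],[0,0,0]],"grip":[73,73]}' 20
python3 - <<'E'
from h import *
s=r.state();np.save("pics/T6.npy",toolT(s));snap("wrist","w6");snap("top","t6");snap("scene","s6")
zoom("s6",220,140,350,240,6);zoom("w6",100,180,340,300,3)
E
```

```text
time: 10.18
position: [0.5152, -0.1166, 0.0756]
tcp_rot: [180.0, -0.0, 9.7]
ft_force: [0.8, -1.9, 1.4]
width: 0.729
time: 10.42
position: [0.5152, -0.116, 0.0756]
tcp_rot: [180.0, -0.0, 9.7]
ft_force: [0.3, -1.0, 1.7]
width: 0.732
```

View pics/w6z.png

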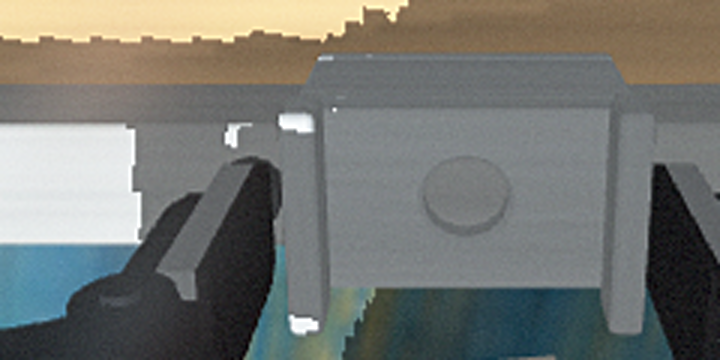

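View pics/s6z.png

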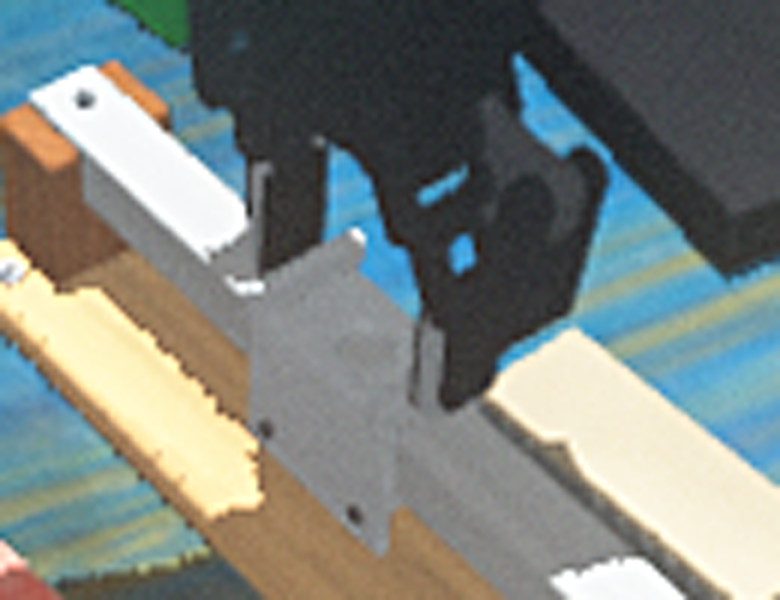

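```bash
python3 -m handwheel '{"slide":[[-0.0034,0.0197,0],[0,0,0]],"twist":[[0,0,0],[0,0,0]],"grip":[73,73]}' 20
python3 -m handwheel '{"slide":[[-0.0034,0.0197,0],[0,0,0]],"twist":[[0,0,0],[0,0,0]],"grip":[73,73]}' 20
python3 - <<'E'
from h import *
for t in (5,6):
  T=np.load(f"pics/T{t}.npy")
  f=lambda uv,z:((np.linalg.inv(T)@np.r_[ray("wrist",uv,z,T)[0],1])[:3]*1000).round(1)
  if t==5: print("b edge",f([163,243],.077),f([137,243],.077),f([254.5,244],.075),T[:3,3])
  else: print("b edge",f([194,243],.077),"hole",f([255.5,244.5],.075),T[:3,3])
E
```

```text
time: 10.82
position: [0.515, -0.1156, 0.0756]
tcp_rot: [180.0, -0.0, 9.7]
ft_force: [0.6, -2.0, 0.5]
width: 0.728
time: 11.08
position: [0.515, -0.115, 0.0756]
tcp_rot: [180.0, -0.0, 9.7]
ft_force: [0.1, -1.5, 1.6]
width: 0.732
b edge [  1.8 -45.5  -1.8] [  1.7 -58.8  -1.8] [0.3 1.5 0.1] [ 0.51747588 -0.13323024  0.07509364]
b edge [  1.5 -29.6  -1.4] hole [-0.3  2.1  0.6] [ 0.5151575  -0.11603866  0.07560522]
```

```bash
for i in 1 2; do python3 -m handwheel '{"slide":[[-0.0034,0.0197,0],[0,0,0]],"twist":[[0,0,0],[0,0,0]],"grip":[73,73]}' 20; done
```

```text
time: 11.32
position: [0.5149, -0.1146, 0.0756]
tcp_rot: [180.0, -0.0, 9.7]
ft_force: [0.1, -2.7, 0.9]
width: 0.735
time: 11.58
position: [0.5148, -0.1141, 0.0756]
tcp_rot: [180.0, -0.0, 9.7]
ft_force: [0.3, -1.6, 1.3]
width: 0.727
```

Run:
```python
from h import *
s=r.state();np.save("pics/T7.npy",toolT(s));snap("wrist","w7");snap("top","t7")
zoom("w7",150,210,270,280,6);zoom("t7",230,140,330,210,6)
```

```text
(no output)
```

View pics/w7z.png

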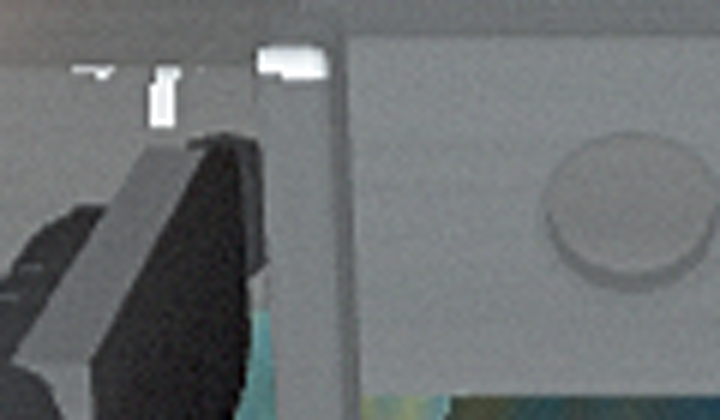

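View pics/t7z.png

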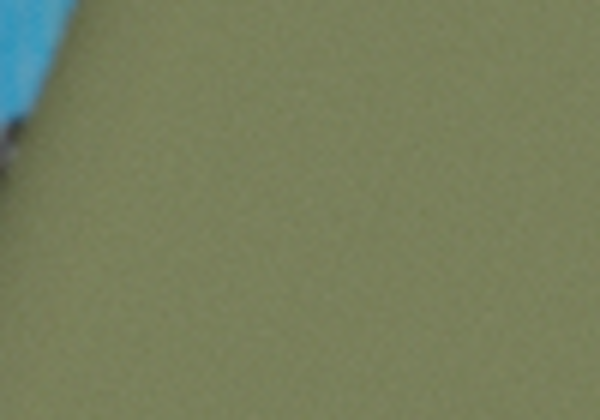

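```bash
for i in 1 2; do python3 -m handwheel '{"slide":[[-0.0034,0.0197,0],[0,0,0]],"twist":[[0,0,0],[0,0,0]],"grip":[73,73]}' 20; done
```

```text
time: 11.92
position: [0.5147, -0.1137, 0.0756]
tcp_rot: [180.0, 0.0, 9.7]
ft_force: [0.7, -2.8, 1.4]
width: 0.731
time: 12.18
position: [0.5147, -0.1136, 0.0756]
tcp_rot: [179.9, -0.0, 9.7]
ft_force: [0.1, -5.0, 1.0]
width: 0.729
```

```bash
python3 -m handwheel '{"slide":[[0.0037,-0.0217,0],[0,0,-0.1],[0,0,-0.1],[0,0,0]],"twist":[[0,0,0],[0,0,0],[0,0,0],[0,0,0]],"grip":[73,73,73,73]}' 20
python3 -m handwheel '{"slide":[[0,0,-0.1],[0,0,-0.06],[0,0,0]],"twist":[[0,0,0],[0,0,0],[0,0,0]],"grip":[73,73,73]}' 20
```

```text
time: 12.68
position: [0.5149, -0.1136, 0.0707]
tcp_rot: [-180.0, -0.0, 9.7]
ft_force: [0.0, -2.8, 3.2]
width: 0.734
time: 13.05
position: [0.5149, -0.1135, 0.0668]
tcp_rot: [-180.0, -0.0, 9.7]
ft_force: [0.6, -2.3, 4.7]
width: 0.733
```

```bash
python3 -m handwheel '{"slide":[[0,0,-0.04],[0,0,-0.02],[0,0,0],[0,0,0]],"twist":[[0,0,0],[0,0,0],[0,0,0],[0,0,0]],"grip":[73,73,73,73]}' 20
python3 - <<'E'
from h import *
snap("wrist","w8");snap("scene","s8");zoom("s8",220,140,350,240,6);zoom("w8",130,190,290,290,5)
E
```

```text
time: 13.55
position: [0.515, -0.1135, 0.0654]
tcp_rot: [-180.0, -0.0, 9.7]
ft_force: [0.1, -2.8, 5.4]
width: 0.734
```

View pics/w8z.png

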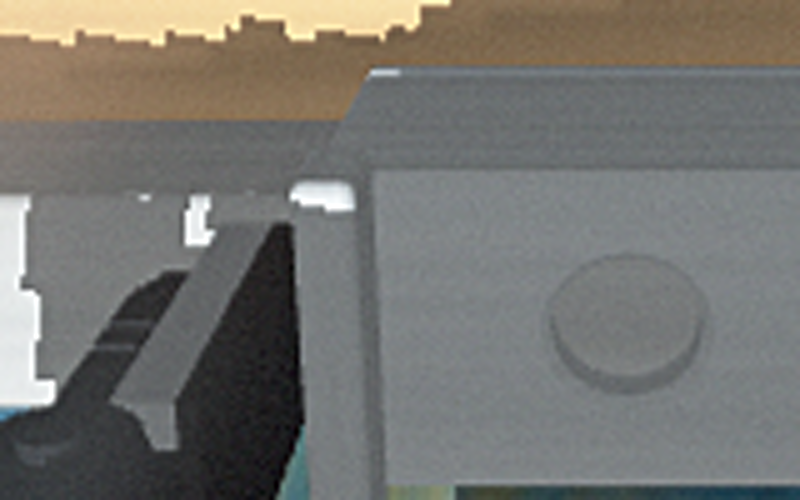

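View pics/s8z.png

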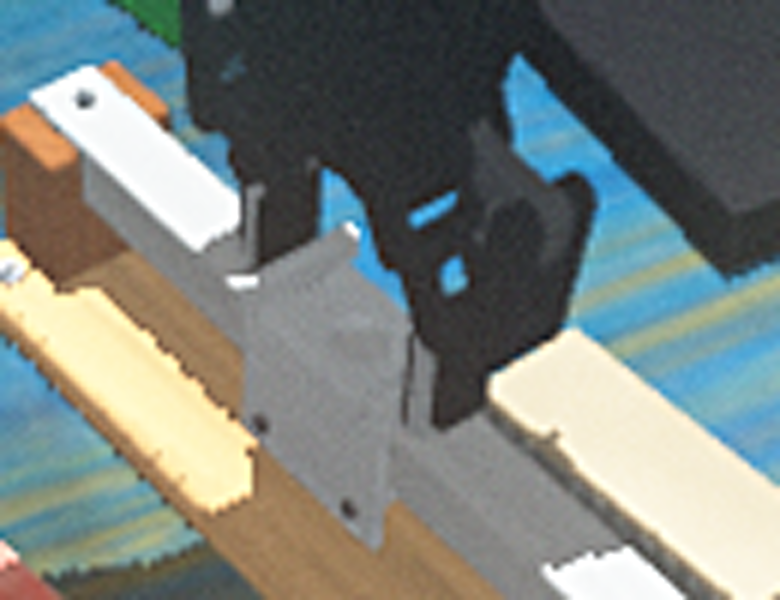

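```bash
for i in 1 2 3; do python3 -m handwheel '{"slide":[[-0.0067,0.0394,0],[0,0,0]],"twist":[[0,0,0],[0,0,0]],"grip":[73,73]}' 20; done
```

```text
time: 13.9
position: [0.5149, -0.1129, 0.0653]
tcp_rot: [180.0, -0.0, 9.7]
ft_force: [0.7, -5.0, 5.7]
width: 0.731
time: 14.15
position: [0.5148, -0.1119, 0.0653]
tcp_rot: [180.0, -0.0, 9.7]
ft_force: [1.3, -4.9, 5.4]
width: 0.731
time: 14.4
position: [0.5147, -0.111, 0.0653]
tcp_rot: [179.9, -0.0, 9.7]
ft_force: [-0.7, -4.4, 5.1]
width: 0.729
```

```bash
for i in 1 2; do python3 -m handwheel '{"slide":[[-0.0067,0.0394,0],[0,0,0]],"twist":[[0,0,0],[0,0,0]],"grip":[73,73]}' 20; done
```

```text
time: 14.65
position: [0.5146, -0.1104, 0.0653]
tcp_rot: [179.9, -0.0, 9.7]
ft_force: [0.1, -5.8, 4.7]
width: 0.731
time: 14.9
position: [0.5145, -0.1099, 0.0653]
tcp_rot: [179.8, -0.0, 9.6]
ft_force: [1.2, -6.5, 4.6]
width: 0.731
```

```bash
for i in 1 2; do python3 -m handwheel '{"slide":[[-0.0067,0.0394,0],[0,0,0]],"twist":[[0,0,0],[0,0,0]],"grip":[73,73]}' 20; done
```

```text
time: 15.15
position: [0.5135, -0.1071, 0.0648]
tcp_rot: [-179.9, 0.0, 9.7]
ft_force: [0.9, -1.9, 2.0]
width: 0.726
time: 15.4
position: [0.5133, -0.1067, 0.0648]
tcp_rot: [180.0, 0.0, 9.7]
ft_force: [0.4, -3.9, 1.2]
width: 0.726
```

```bash
python3 -m handwheel '{"slide":[[-0.0067,0.0394,0],[-0.0067,0.0394,0],[-0.0067,0.0394,0.02],[-0.0067,0.0394,0.04],[0,0,0]],"twist":[[0,0,0],[0,0,0],[0,0,0],[0,0,0],[0,0,0]],"grip":[73,73,73,73,73]}' 20
python3 - <<'E'
from h import *
s=r.state();np.save("pics/T9.npy",toolT(s));snap("wrist","w9");zoom("w9",130,190,350,290,3)
E
```

```text
time: 16.02
position: [0.5127, -0.1028, 0.0664]
tcp_rot: [180.0, 0.0, 9.7]
ft_force: [1.1, -4.2, -1.0]
width: 0.73
```

View pics/w9z.png

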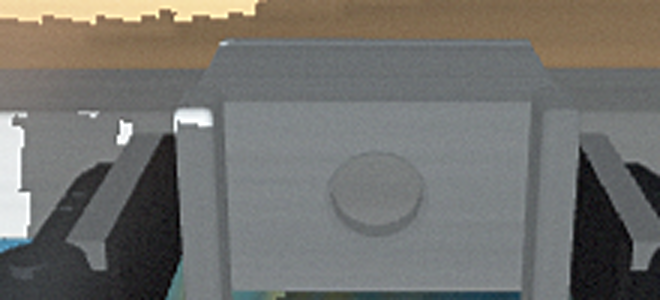

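```bash
python3 -m handwheel '{"slide":[[-0.0134,0.0789,0],[-0.0134,0.0789,0],[-0.0134,0.0789,0],[-0.0134,0.0789,0],[-0.0134,0.0789,0],[-0.0134,0.0789,0],[-0.0134,0.0789,0],[-0.0134,0.0789,0],[-0.0134,0.0789,0],[0,0,0]],"twist":[[0,0,0],[0,0,0],[0,0,0],[0,0,0],[0,0,0],[0,0,0],[0,0,0],[0,0,0],[0,0,0],[0,0,0]],"grip":[73,73,73,73,73,73,73,73,73,73]}' 20
for i in 1 2 3; do python3 -m handwheel '{"slide":[[-0.0067,0.0394,0],[0,0,0]],"twist":[[0,0,0],[0,0,0]],"grip":[73,73]}' 20; done
```

```text
time: 17.32
position: [0.5095, -0.0845, 0.0665]
tcp_rot: [-179.9, 0.0, 9.7]
ft_force: [0.4, -2.8, 0.6]
width: 0.726
time: 17.58
position: [0.5094, -0.0838, 0.0665]
tcp_rot: [-180.0, 0.0, 9.7]
ft_force: [0.1, -2.5, 0.2]
width: 0.727
time: 17.82
position: [0.509, -0.082, 0.0664]
tcp_rot: [-179.9, 0.0, 9.7]
ft_force: [-0.8, 0.5, 0.1]
width: 0.726
time: 18.08
position: [0.5092, -0.0817, 0.0665]
tcp_rot: [-180.0, 0.0, 9.7]
ft_force: [-1.2, 0.1, -1.1]
width: 0.734
```

Run:
```python
from h import *
s=r.state();np.save("pics/T10.npy",toolT(s));snap("wrist","w10");zoom("w10",130,190,350,290,3)
```

```text
(no output)
```

View pics/w10z.png

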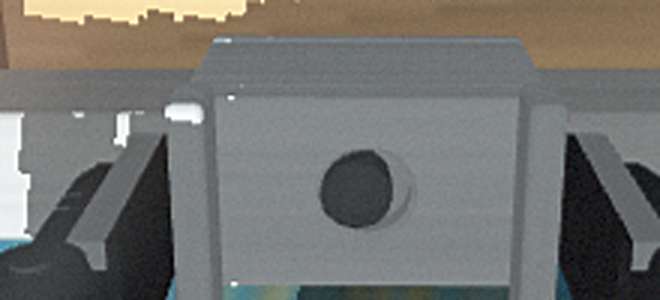

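Run:
```python
from h import *
d=np.load("pics/w10.npz")["d"];T=np.load("pics/T10.npy");M=T@r.camera_info("wrist")["tool_from_camera"];K=r.camera_info("wrist")["camera_matrix"]
for u,v in((247,250),(250,250),(252,254),(245,254),(263,254),(225,255),(280,255),(200,245)):
    z=np.median(d[v-1:v+2,u-1:u+2]);c=np.array([(u-K[0,2])/K[0,0]*z,-(v-K[1,2])/K[1,1]*z,-z,1]);print(u,v,((M@c)[:3]*1000).round(1))
```

```text
247 250 [511.6 -79.1  78.4]
250 250 [511.6 -80.6  77.9]
252 254 [510.2 -81.8  78.9]
245 254 [509.6 -78.5  79. ]
263 254 [507.  -88.   70.9]
225 255 [505.7 -69.   75.5]
280 255 [510.4 -95.7  75.8]
200 245 [512.4 -57.   82.4]
```

```bash
python3 -m handwheel '{"slide":[[0,0,0],[0,0,0],[0,0,0.1],[0,0,0.2],[0,0,0.5],[0,0,0.8],[0,0,0.8],[0,0,0.8],[0,0,0.8],[0,0,0],[0,0,0]],"twist":[[0,0,0],[0,0,0],[0,0,0],[0,0,0],[0,0,0],[0,0,0],[0,0,0],[0,0,0],[0,0,0],[0,0,0],[0,0,0]],"grip":[82,82,82,82,82,82,82,82,82,82,82]}' 20
python3 - <<'E'
from h import *
s=r.state();T=toolT(s);p,d=snap("wrist","w11");snap("scene","s11");zoom("w11",130,100,370,270,3)
f=lambda uv,z:ray("wrist",uv,z,T)[0]
print(s["ft_force"],s["position"])
E
```

```text
time: 19.5
position: [0.5091, -0.082, 0.1664]
tcp_rot: [-180.0, 0.0, 9.7]
ft_force: [0.3, -0.0, -1.0]
width: 0.822
[ 0.34501977 -0.0341942  -1.01947751] [ 0.50908617 -0.08202479  0.16639336]
```

View pics/w11z.png

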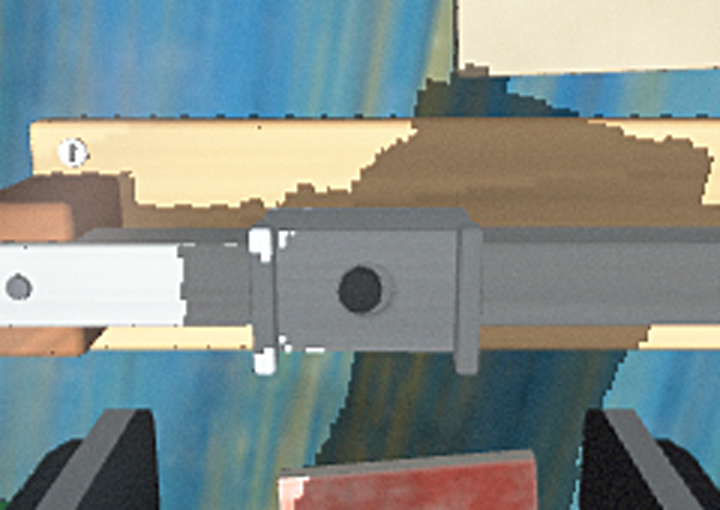

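View pics/s11.png

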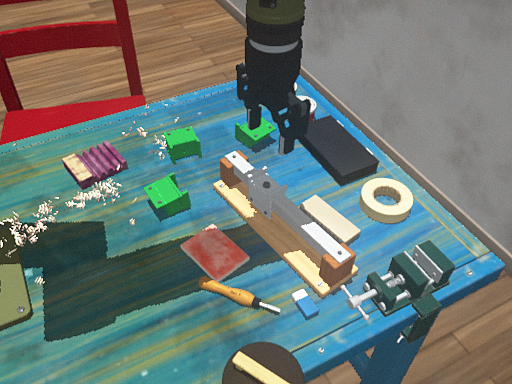

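```bash
python3 -c "
from rig import r
print(r.job_done())"
```

```text
the job is handed in; nothing more can be done
None
```

The sleeve is locked on the button, the gripper has let go and is well clear, and the job was handed in at about 19.6 s. The interface reports no verdict, so this rests on my own checks.

**What I did:** I straddled the sleeve with the fingers about 62 mm apart and pushed it along the bar until it just touched the button, at about 5 N. I then pressed the button down about 8 mm with the front fingertip, at about 5.5 N. The back finger carried the sleeve over it with up to about 6.6 N and pushed on until the drag dropped away. The only other load on the rail was about 11 N, when I felt for the top of the bar. All these forces are wrist readings taken at the end of each move, so brief peaks in between would not show.

**Last checks:**
- **Button:** after the drag dropped, depth readings put the button's top at about 79 mm and the sleeve's roof at about 75.5 mm, so it is fully out through the hole. I did not repeat the depth check after lifting off, but the final picture still shows it standing in the hole.
- **Sleeve:** it looks level on the bar. The button sits towards the +y side of the hole, about 1.5 mm off centre, and I left it there. I did not measure the sleeve's final centre; from the button it should be about 38 to 40 mm along the rail.
- **Bystanders:** the tile, gouge, whetstone and eraser look unmoved in the final scene picture, but I did not measure them.

**Disagreement:** the three cameras differed by about 4 mm on where the button was (37 to 41 mm). I used the touch contact instead. The button popped about 3.5 mm of travel earlier than that predicted, partly because the sleeve jumped slightly ahead of the finger.

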